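Put the hearing aids into the drying jar and screw on its cap

ROBOT

A 6-joint arm with a two-finger parallel gripper is mounted at the origin on the work surface. World frame = base frame: x ahead of the robot, y to its left, z up, the work surface at z = 0. Lengths are in mm, angles in rad, forces in N, time in s.
With the tool pointing down it reaches from about 275 to 1000 mm from the base axis. Payload 8.4 kg.
Tool frame: the origin (TCP) lies midway between the tips of the shut fingers; the grasp point (between the pads) lies bot.hold_point_z behind it (bot.hold_point_z is the distance from the TCP to the grasp point, in mm); z points along the fingers, y is the line along which they close (so a half turn about z gives the same grasp; the last joint's range is limited). The gripper opens to 85 mm and grips with 20 to 120 N. Pads are 22 mm wide; open, the fingers measure 114 mm over their backs; the gripper's body (76 mm by 85 mm) begins 54 mm behind the grasp point. The pads swing forward as they close: fully open they stand 13 mm farther back than shut.
Start: joints at [1.276, 0.353, 1.633, -0, 1.155, -0.002], TCP at [180.395, 598.403, 231.281] pointing down, gripper open.
Joint ranges: [-2.63, 2.63], [-0.92, 2.1], [0.06, 2.66], [-1.3, 4.44], [0, 2.69], [-3.02, 3.02]. Speed limits (rad/s): [2.22, 2.22, 2.79, 3.14, 3.14, 3.14].

INTERFACE

Orientations are given as [roll, pitch, yaw] about the fixed x, y, z axes, in that order (R = Rz(yaw) Ry(pitch) Rx(roll)).
In Python, from plant import bot gives the robot as it stands.
- The arm moves only by the tool apply_moves, never from a script. Its argument "steps" is a list of rows, each an object with "translation": the shift along the tool's x, y, z in units of 40 mm (1.0 is 40 mm), a list of three; "turn": the turn, a rotation vector about the tool's x, y, z in degrees, a list of three; "claw": the opening, from -1 (shut) to 1 (fully open), so that 0 is half open. A call has 1 to 5 rows; each row is the pose to reach, as a shift and turn from the pose commanded when the call began, along the tool's axes at that moment; what a row does not reach only later rows make up. A row lasts 1/8 s, in which the tool goes at most 62.5 mm and 10.7 degrees, less where a joint would pass 70% of its speed; a pose out of reach is approached as far as the arm can. A call with a gripper value outside its range is refused whole. The fingers move at their own pace and stop on an object; the grip force is fixed at half the most. Time passes only in rows, so rows that repeat a pose let the fingers close. It gives the time, the measured TCP pose, the force, the opening and the grip force at its end, in the units of the state.
- bot.sense(): the state, without advancing time (a new reading comes with each control period).
- bot.capture(name): name is "scene" or "top"; returns the picture (400x640x3 uint8, red, green, blue); there is no depth.
- bot.calibration(name): a dict with "camera_matrix" (3x3 intrinsics, pixels), "view" (4x4, takes a point from world to camera coordinates). Camera axes: x right, y down, z forward; pixel columns grow to the right and rows downward; lengths in mm; the calibration is good to about 2 mm. A picture is of the moment at which its call begins. calibration takes no time and is no camera call.
- bot.sign_off(): hands the job in; it is judged then, once.
The state is a dict: "clock": time; "joint_positions": joint angles; "dq": joint speeds; "joint_torque": joint torques, N m; "tcp_pos": TCP position; "ee_rot": TCP orientation; "ft_force": force on the tool from outside, world axes, zero at the start; "moment": the same for the moment, N m; "gripper_width": opening from 0.0 (shut) to 1.0 (fully open); "finger_force": force on a finger pad.
Only numpy, scipy, OpenCV 4.12 (cv2) and the standard library are available. Lean on these libraries where they do the work, as an engineer would, in place of code of your own. Each camera call takes 0.05 s, during which the arm holds its last target. There are 200 camera calls.

TASK

Put the hearing aids away to dry for the night: lift the lid off the blue ceramic dish by its knob and set it down flat on the shelf clear of the dish, then put every hearing aid that is in the dish into the clear drying jar. Then set the winged cap on the jar's mouth, turn it backwards (anticlockwise from above) until it climbs its thread and you feel it drop level into place, and then screw it clockwise until it is fully home. Leave the lid off, and the comb, nail brush and toothbrush cup where they are.

Things in the scene. Friction and masses are not known exactly. Their poses are not given: they have to be found in the camera images.
- jar: clear plastic drying jar, held to the shelf by its suction foot (it cannot move or turn). Origin: centre of its underside, z up. Body 72 mm across, narrowing above z 61 mm to a neck 62 mm across outside, 56 inside; its top 7 mm taper to 56 mm outside and 51 inside at the rim. Inside, the floor of the drying basket lies at z 24 mm, so 62 mm below the rim.
- jar_mouth (a point): centre of the jar's rounded rim, 86 mm above its underside; axes as the jar's.
- jar_thread (a point): where one rib of the jar's thread starts: on the neck at the jar's +x side, 33 mm off its axis, 77 mm up. Right-handed three-start thread, ribs 2.2 mm high, 71 mm across; the others start 120 and 240 degrees round. Each runs down clockwise (seen from above), 6.2 mm per 120 degrees, for 200 degrees.
- cap: white twist cap 80 mm across (83 over its ridges), 44 mm high in all, 50 g, standing open side down on the shelf. Origin: centre of the underside of its skirt, z up. Skirt 19 mm high, top plate z 19 to 22 mm with a wing on it. Goes over the neck with about 1.2 mm of play. Fully home (plate on the rim) its origin is 67 mm above the jar's underside. Friction holds the thread wherever it is left.
- cap_wing (a point): middle of the top edge of the cap's pale blue upright wing, by which it is held and turned: 54 mm long (along the cap's x), 12 mm thick (y), z 22 to 44 mm above the cap's underside, centred.
- cap_lug (a point): one of three small lugs inside the skirt's lower edge (cap's +x side; others 120 and 240 degrees round). On the ribs the cap's origin is 71 to 77.5 mm above the jar's underside. Turned anticlockwise the cap climbs to 77.5; as the lugs pass the rib starts (cap x = jar x modulo 120 degrees, plus 3 to 5) it drops 6 mm to 71; then 85 to 100 degrees clockwise bring it home.
- dish: blue glazed rectangular dish, fixed to the shelf: outside 120 (its x) x 140 (y) x 40 mm high, walls and floor 5 mm. Origin: centre of its underside, z up.
- lid: loose white ceramic lid of the dish, 124 (its x) x 144 mm (y), 220 g. Origin: centre of the underside of its locating step (106 x 126 x 4 mm, fits inside the dish rim with 2 mm play); plate from z 4 to 10 mm, in its middle a round wooden knob 26 mm across (22 at its foot), from z 10 to 34 mm. On the dish its origin is 36 mm above the shelf, axes as the dish's; flat on the shelf it is at 0.
- aid1: a behind-the-ear hearing aid, beige with a red mark: a rounded body 34 long (its x axis) x 12 wide (y) x 14 mm high (z) with a thin clear hook 6 mm past the +x end, 12 g. Origin: centre of its underside. Lies in the dish with z up at the start; may be absent.
- aid2: a behind-the-ear hearing aid, beige with a blue mark: a rounded body 34 long (its x axis) x 12 wide (y) x 14 mm high (z) with a thin clear hook 6 mm past the +x end, 12 g. Origin: centre of its underside. Lies in the dish with z up at the start; may be absent.
- aid3: a behind-the-ear hearing aid, silver grey with a red mark: a rounded body 34 long (its x axis) x 12 wide (y) x 14 mm high (z) with a thin clear hook 6 mm past the +x end, 12 g. Origin: centre of its underside. Lies in the dish with z up at the start; may be absent.
- aid4: a behind-the-ear hearing aid, silver grey with a blue mark: a rounded body 34 long (its x axis) x 12 wide (y) x 14 mm high (z) with a thin clear hook 6 mm past the +x end, 12 g. Origin: centre of its underside. Lies in the dish with z up at the start; may be absent.
- comb: metal fine-tooth comb lying flat on the shelf, 26 (x) x 170 (y) x 4 mm. Origin: centre of its underside. Leave it alone.
- nail_brush: wooden nail brush, 44 (x) x 98 (y) x 39 mm high. Origin: centre of its underside. Leave it alone.
- tooth_cup: white ceramic toothbrush cup, 74 mm across, 95 mm high (170 with the brushes), standing on the flip drawer. Origin: centre of its underside. Leave it alone.
- flip_drawer: pale blue tilt-out drawer unit standing fixed on the shelf, 160 (x) x 240 (y) x 115 mm high. Origin: centre of its underside. Leave it alone.
Things that resemble listed ones, but are neither listed nor needed, are in the scene too. What is meant by the dish is not red or yellow, and is the larger of those in its own colour.

How it is judged:
By the outcome, as a careful person would: the job done as asked, in the order asked, and still so for the second after the job is handed in, with the robot touching nothing.
Of aid1, aid2, aid3, aid4 only 2 to 4 are there at a start; the rules pass over those that are not, and their reading is None.
At some moment in a run one of cap, lid may be knocked a few centimetres aside while the robot is not near it.
It also fails if it takes over 210 s, if anything falls off the work surface, if the arm or the gripper's body presses on something with over 40 N, if the wrist force passes 120 N, or if a joint passes its speed limit or range.

## Working session

There is one attempt and no reset: what is moved stays moved. The work goes in short steps, Python scripts to look and compute and a tool call to move; the robot and the scene stay as the last step left them, time stands still between calls to the robot, and variables do not carry over. Pictures are saved under pics/ and viewed, at most 14 in all, crops included, and the job is handed in when it is done.

Besides the shell and the picture viewer there is one more tool, called after "Call:" by a JSON object that holds its "op" and its "data", one argument or row to a line. apply_moves: Moves the arm, as the interface text tells. Its arguments: {"type":"object","properties":{"steps":{"type":"array"}},"required":["steps"]}

```bash
ls; mkdir -p pics
python3 - <<'E'
from plant import bot
import cv2, numpy as np
s=bot.sense(); print({k:np.round(v,3) for k,v in s.items()}, bot.hold_point_z)
for n in("scene","top"):
    im=bot.capture(n); cv2.imwrite(f"pics/{n}0.png",cv2.cvtColor(im,cv2.COLOR_RGB2BGR))
    c=bot.calibration(n); print(n,np.round(c["camera_matrix"],1).tolist(),np.round(c["view"],3).tolist())
E
```

```text
pics
{'clock': np.float64(0.0), 'joint_positions': array([ 1.276,  0.354,  1.634,  0.   ,  1.155, -0.002]), 'dq': array([ 0.001,  0.   ,  0.001,  0.001,  0.   , -0.   ]), 'joint_torque': array([-1.0000e-03, -6.0528e+01, -3.4205e+01, -0.0000e+00,  9.0000e-03,
       -0.0000e+00]), 'tcp_pos': array([180.237, 597.93 , 230.557]), 'ee_rot': array([-3.14 , -0.   ,  2.849]), 'ft_force': array([-0.008,  0.001,  0.154]), 'moment': array([-0.056,  0.003, -0.001]), 'finger_force': np.float64(0.0), 'gripper_width': np.float64(0.998)} 18.700000000000003
scene [[492.9, 0.0, 326.6], [0.0, 492.9, 200.8], [0.0, 0.0, 1.0]] [[0.677, 0.736, -0.012, -501.524], [0.615, -0.575, -0.54, -227.437], [-0.404, 0.358, -0.842, 1724.754], [0.0, 0.0, 0.0, 1.0]]
top [[491.3, 0.0, 312.2], [0.0, 491.3, 192.0], [0.0, 0.0, 1.0]] [[-0.027, -0.999, -0.027, 164.676], [-0.981, 0.032, -0.192, 602.741], [0.193, 0.021, -0.981, 1185.473], [0.0, 0.0, 0.0, 1.0]]
```

View pics/scene0.png

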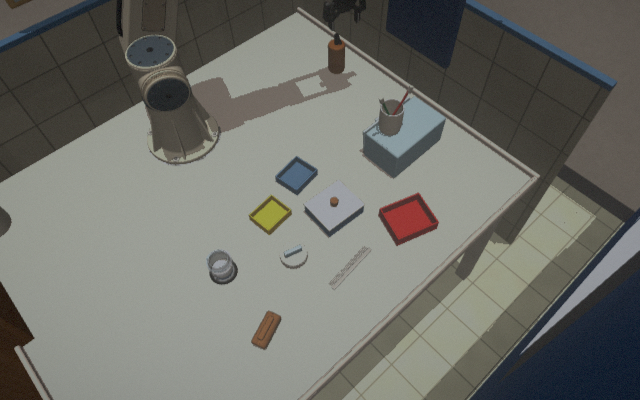

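View pics/top0.png

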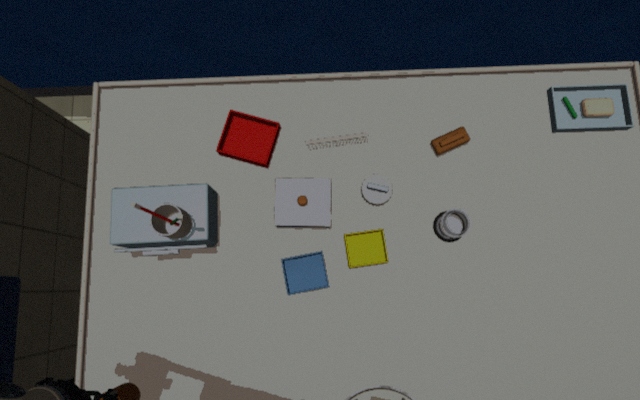

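The top view shows the lidded dish at (303,201), cap at (377,189), jar at (453,225); the scene view has them at (334,203), (293,254) and (221,266). I'll enlarge both.

Run:
```python
import cv2
a=cv2.imread("pics/top0.png")[165:255,265:475]; b=cv2.imread("pics/scene0.png")[165:290,200:375]
cv2.imwrite("pics/top0c.png",cv2.resize(a,None,fx=3.8,fy=3.8,interpolation=cv2.INTER_CUBIC))
cv2.imwrite("pics/scene0c.png",cv2.resize(b,None,fx=4.4,fy=4.4,interpolation=cv2.INTER_CUBIC))
```

```text
(no output)
```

View pics/top0c.png

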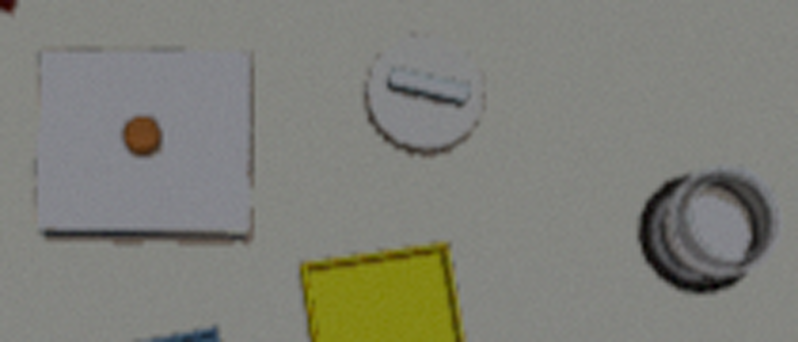

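View pics/scene0c.png

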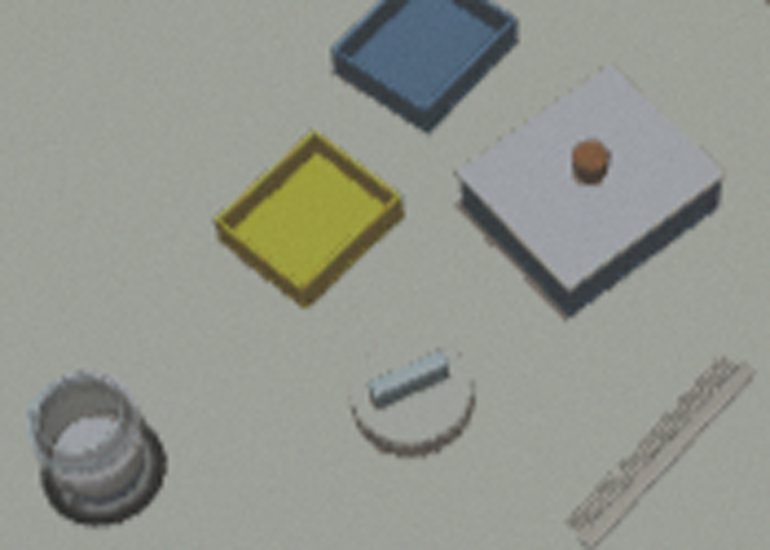

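```bash
cat > h.py <<'E'
from plant import bot
import numpy as np, cv2
C={n:bot.calibration(n) for n in("scene","top")}
P={n:np.array(c["camera_matrix"])@np.array(c["view"])[:3] for n,c in C.items()}
def tri(top,scene):
    X=cv2.triangulatePoints(P["top"],P["scene"],np.float64(top).reshape(2,1),np.float64(scene).reshape(2,1))[:,0]
    return X[:3]/X[3]
def at(n,uv,z):  # pixel -> world at height z
    p=P[n]; u,v=uv
    A=np.array([p[0]-u*p[2],p[1]-v*p[2]]); return np.r_[np.linalg.solve(A[:,:2],-A[:,2]*z-A[:,3]),z]
def proj(n,X):
    q=P[n]@np.r_[X,1]; return q[:2]/q[2]
def snap(n,name,box=None,f=1):
    im=cv2.cvtColor(bot.capture(n),cv2.COLOR_RGB2BGR)
    if box: x0,y0,x1,y1=box; im=im[y0:y1,x0:x1]
    cv2.imwrite(f"pics/{name}.png",cv2.resize(im,None,fx=f,fy=f,interpolation=cv2.INTER_CUBIC))
E
python3 - <<'E'
from h import *
T=lambda p:((p[0]+.5)/3.8+264.5,(p[1]+.5)/3.8+164.5)
S=lambda p:((p[0]+.5)/4.4+199.5,(p[1]+.5)/4.4+164.5)
for n,a,b in[("knobtop",(143,134),(590,149)),("wingtop",(429,84),(410,370)),("wingA",(390,72),(443,356)),("wingB",(468,94),(375,387)),("rim",(727,220),(83,417)),("lid1",(40,52),(721,176)),("lid2",(253,50),(569,290)),("lid3",(251,235),(457,174)),("lid4",(42,232),(608,68))]:
    print(n,tri(T(a),S(b)).round(1), at("top",T(a),46).round(0))
E
```

```text
knobtop [585.7 172.1  75.1] [591. 173.  46.]
wingtop [618.5 -20.4  47.8] [619. -21.  46.]
wingA [626.6   3.8  48.1] [628.   5.  46.]
wingB [611.4 -45.7  46.7] [611. -47.  46.]
rim [ 516.3 -203.2   80.1] [ 520. -213.   46.]
lid1 [649.6 240.6  41.6] [650. 242.  46.]
lid2 [645.8  97.1  47.9] [646.  97.  46.]
lid3 [521.3 103.8  42.2] [520. 103.  46.]
lid4 [527.6 243.4  41.6] [526. 242.  46.]
```

```bash
cat >> h.py <<'E'
from scipy.spatial.transform import Rotation as Ro
def go(*targets):  # each (x,y,z,yaw_deg): rows in tool units from the present pose
    s=bot.sense(); R0=Ro.from_euler("xyz",s["ee_rot"]); p=s["tcp_pos"]
    print("now",p.round(1),np.degrees(s["ee_rot"]).round(1),"q6",s["joint_positions"][5].round(2))
    for x,y,z,w in targets:
        Rt=Ro.from_euler("xyz",[180,0,w],degrees=True)
        print((x,y,z,w),(R0.inv().apply(np.array([x,y,z])-p)/40).round(3).tolist(),np.degrees((R0.inv()*Rt).as_rotvec()).round(1).tolist())
E
python3 - <<'E'
from h import *
go((360,330,200,130),(586,172,150,106),(586,172,48,106))
print(at("top",(440,310),0),[at("top",p,0).round() for p in((283,262),(388,268),(345,235),(117,190))])
E
```

```text
now [180.3 598.  230.7] [-179.9   -0.   163.2] q6 -0.0
(360, 330, 200, 130) [-6.236, -5.117, 0.772] [-0.1, 0.0, 33.2]
(586, 172, 150, 106) [-12.785, -7.267, 2.025] [-0.1, 0.0, 57.2]
(586, 172, 48, 106) [-12.786, -7.264, 4.575] [-0.1, 0.0, 57.2]
[ 305.2960168  -166.61380912    0.        ] [array([437., 229.,   0.]), array([414., -42.,   0.]), array([502.,  65.,   0.]), array([642., 673.,   0.])]
```

Call:
{"op": "apply_moves", "data": {
  "steps": [
    {"translation": [-6.24, -5.12, 0.77], "turn": [0, 0, 33], "claw": 1},
    {"translation": [-6.24, -5.12, 0.77], "turn": [0, 0, 33], "claw": 1},
    {"translation": [-6.24, -5.12, 0.77], "turn": [0, 0, 33], "claw": 1},
    {"translation": [-6.24, -5.12, 0.77], "turn": [0, 0, 33], "claw": 1},
    {"translation": [-9.5, -6.2, 1.4], "turn": [0, 0, 45], "claw": 1}
  ]
}}

```text
clock: 0.72
tcp_pos: [365.0, 348.1, 197.9]
ee_rot: [3.142, -0.0, 2.082]
ft_force: [0.1, 0.9, -0.2]
gripper_width: 1.0
finger_force: 0.0
```

Run:
```python
from h import *
go((586,172,110,106),(586,172,48,106))
```

```text
now [365.  348.1 197.9] [180.   -0.  119.3] q6 0.25
(586, 172, 110, 106) [-6.543, 2.664, 2.197] [0.0, -0.0, 13.3]
(586, 172, 48, 106) [-6.543, 2.664, 3.747] [0.0, -0.0, 13.3]
```

Call:
{"op": "apply_moves", "data": {
  "steps": [
    {"translation": [-6.54, 2.66, 2.2], "turn": [0, 0, 13.3], "claw": 1},
    {"translation": [-6.54, 2.66, 2.2], "turn": [0, 0, 13.3], "claw": 1},
    {"translation": [-6.54, 2.66, 2.2], "turn": [0, 0, 13.3], "claw": 1},
    {"translation": [-6.54, 2.66, 2.2], "turn": [0, 0, 13.3], "claw": 1},
    {"translation": [-6.54, 2.66, 2.2], "turn": [0, 0, 13.3], "claw": 1}
  ]
}}

```text
clock: 1.35
tcp_pos: [587.4, 172.7, 108.8]
ee_rot: [-3.141, 0.0, 1.852]
ft_force: [0.3, 0.0, 0.2]
gripper_width: 1.003
finger_force: 0.0
```

Run:
```python
from h import *
go((586,172,48,106))
```

```text
now [587.4 172.7 108.8] [-180.     0.   106.1] q6 0.0
(586, 172, 48, 106) [-0.006, -0.036, 1.52] [-0.0, 0.0, 0.1]
```

Call:
{"op": "apply_moves", "data": {
  "steps": [
    {"translation": [0, -0.04, 1.0], "turn": [0, 0, 0], "claw": 1},
    {"translation": [0, -0.04, 1.5], "turn": [0, 0, 0], "claw": 1},
    {"translation": [0, -0.04, 1.5], "turn": [0, 0, 0], "claw": -0.7},
    {"translation": [0, -0.04, 1.5], "turn": [0, 0, 0], "claw": -0.7},
    {"translation": [0, -0.04, 1.5], "turn": [0, 0, 0], "claw": -0.7}
  ]
}}

```text
clock: 1.98
tcp_pos: [585.2, 174.9, 51.4]
ee_rot: [3.139, 0.0, 1.854]
ft_force: [0.2, -0.2, -0.5]
gripper_width: 0.378
finger_force: 0.0
```

Call:
{"op": "apply_moves", "data": {
  "steps": [
    {"translation": [0, 0, 0], "turn": [0, 0, 0], "claw": -0.7},
    {"translation": [0, 0, 0], "turn": [0, 0, 0], "claw": -0.7},
    {"translation": [0, 0, -0.5], "turn": [0, 0, 0], "claw": -0.7},
    {"translation": [0, 0, -1.0], "turn": [0, 0, 0], "claw": -0.7},
    {"translation": [0, 0, -2.0], "turn": [0, 0, 0], "claw": -0.7}
  ]
}}

```text
clock: 2.6
tcp_pos: [583.6, 174.0, 131.0]
ee_rot: [-3.14, 0.0, 1.853]
ft_force: [0.4, -0.1, -3.1]
gripper_width: 0.277
finger_force: 59.2
```

Run:
```python
from h import *
go((350,-120,140,71),(350,-120,13,71))
snap("scene","lift",(150,100,450,325),2.5)
```

```text
now [583.6 174.  131. ] [-179.9    0.   106.2] q6 0.0
(350, -120, 140, 71) [-5.431, -7.657, -0.212] [-0.1, 0.0, 35.2]
(350, -120, 13, 71) [-5.431, -7.651, 2.963] [-0.1, 0.0, 35.2]
```

View pics/lift.png

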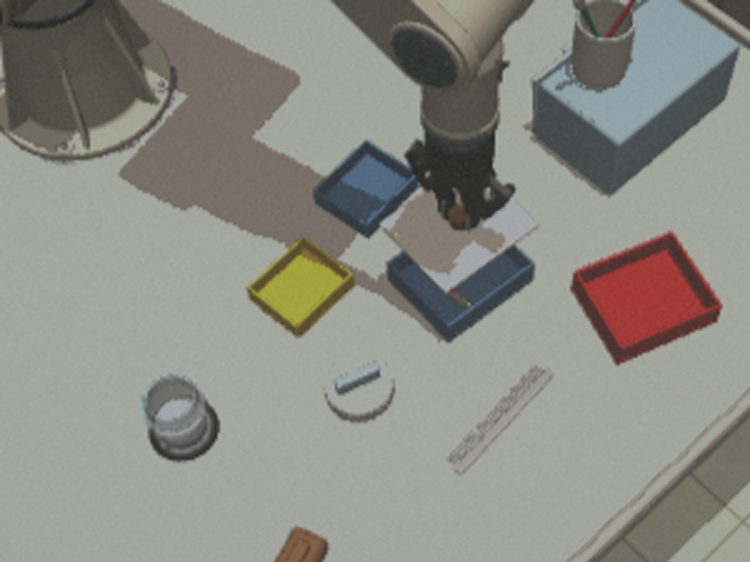

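The lid hangs level from the gripper at (460,225), the dish is open below it; on to a free spot near the robot.

Call:
{"op": "apply_moves", "data": {
  "steps": [
    {"translation": [-5.43, -7.65, 0], "turn": [0, 0, 35], "claw": -0.7},
    {"translation": [-5.43, -7.65, 0], "turn": [0, 0, 35], "claw": -0.7},
    {"translation": [-5.43, -7.65, 0], "turn": [0, 0, 35], "claw": -0.7},
    {"translation": [-5.43, -7.65, 0], "turn": [0, 0, 35], "claw": -0.7},
    {"translation": [-5.43, -7.65, 0], "turn": [0, 0, 35], "claw": -0.7}
  ]
}}

```text
clock: 3.28
tcp_pos: [389.4, -71.8, 131.3]
ee_rot: [3.139, -0.0, 1.242]
ft_force: [1.0, -0.8, -2.6]
gripper_width: 0.279
finger_force: 59.6
```

Call:
{"op": "apply_moves", "data": {
  "steps": [
    {"translation": [0, 0, 0], "turn": [0, 0, 0], "claw": -0.7},
    {"translation": [0, 0, 0], "turn": [0, 0, 0], "claw": -0.7}
  ]
}}

```text
clock: 3.52
tcp_pos: [391.2, -70.8, 131.1]
ee_rot: [3.139, -0.001, 1.241]
ft_force: [-0.3, 1.8, -3.4]
gripper_width: 0.279
finger_force: 59.7
```

Run:
```python
from h import *
go((350,-120,22,71),(350,-120,13,71))
snap("top","dish1",(255,165,355,240),8)
```

```text
now [391.2 -70.8 131.1] [179.8  -0.   71.1] q6 0.15
(350, -120, 22, 71) [-1.499, -0.583, 2.725] [0.2, -0.0, 0.1]
(350, -120, 13, 71) [-1.499, -0.584, 2.95] [0.2, -0.0, 0.1]
```

View pics/dish1.png

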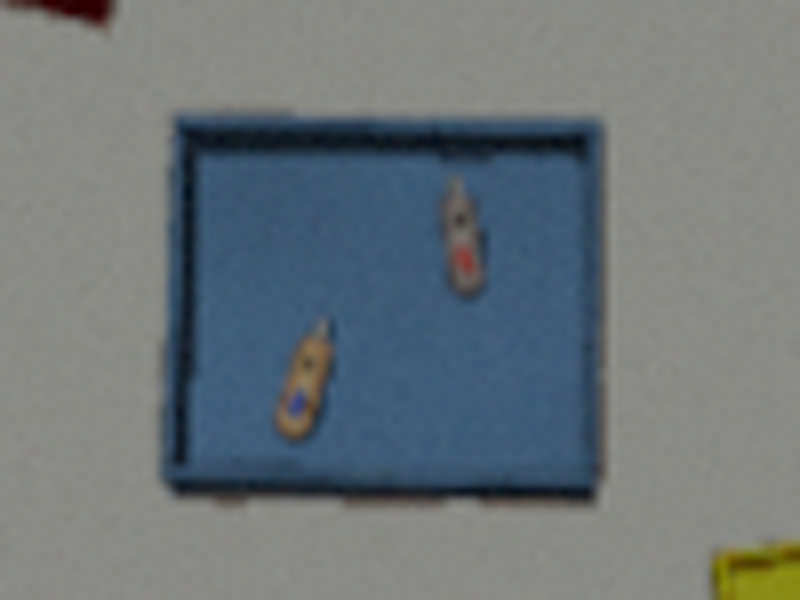

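The open dish holds two aids: aid3 (silver/red) at crop (463,245) and aid2 (beige/blue) at (304,388); nothing else. Setting the lid down.

Call:
{"op": "apply_moves", "data": {
  "steps": [
    {"translation": [-1.5, -0.58, 1.0], "turn": [0.2, 0, 0], "claw": -0.7},
    {"translation": [-1.5, -0.58, 2.2], "turn": [0.2, 0, 0], "claw": -0.7},
    {"translation": [-1.5, -0.58, 2.65], "turn": [0.2, 0, 0], "claw": -0.7},
    {"translation": [-1.5, -0.58, 2.75], "turn": [0.2, 0, 0], "claw": -0.7},
    {"translation": [-1.5, -0.58, 2.82], "turn": [0.2, 0, 0], "claw": -0.7}
  ]
}}

```text
clock: 4.2
tcp_pos: [350.2, -119.5, 17.5]
ee_rot: [-3.139, -0.0, 1.244]
ft_force: [0.2, 0.2, -2.5]
gripper_width: 0.277
finger_force: 59.7
```

Call:
{"op": "apply_moves", "data": {
  "steps": [
    {"translation": [0, 0, 0.02], "turn": [0, 0, 0], "claw": -0.7},
    {"translation": [0, 0, 0.05], "turn": [0, 0, 0], "claw": -0.7}
  ]
}}

```text
clock: 4.45
tcp_pos: [349.6, -119.8, 15.8]
ee_rot: [-3.14, -0.0, 1.243]
ft_force: [-0.7, 1.6, 3.0]
gripper_width: 0.282
finger_force: 60.5
```

Call:
{"op": "apply_moves", "data": {
  "steps": [
    {"translation": [0, 0, 0.01], "turn": [0, 0, 0], "claw": -0.7},
    {"translation": [0, 0, 0.01], "turn": [0, 0, 0], "claw": 1},
    {"translation": [0, 0, 0], "turn": [0, 0, 0], "claw": 1},
    {"translation": [0, 0, 0], "turn": [0, 0, 0], "claw": 1},
    {"translation": [0, 0, 0], "turn": [0, 0, 0], "claw": 1}
  ]
}}

```text
clock: 5.08
tcp_pos: [348.8, -119.8, 15.2]
ee_rot: [-3.138, 0.0, 1.242]
ft_force: [0.7, 0.3, -0.1]
gripper_width: 1.005
finger_force: 0.0
```

Run:
```python
from h import *
f=lambda p:((p[0]+.5)/8+254.5,(p[1]+.5)/8+164.5)
for n,a,b in(("aid3",(467,290),(461,196)),("aid2",(294,438),(316,338))):
    A,B=at("top",f(a),19-5),at("top",f(b),14); m=(A+B)/2; d=B-A
    print(n,A.round(1),B.round(1),m.round(1),np.degrees(np.arctan2(d[1],d[0])).round(1),np.linalg.norm(d).round(1))
for p in((180,120),(600,122),(597,482),(168,480)): print(at("top",f(p),40).round(1))
go((350,-120,150,71))
```

```text
aid3 [593.1 146.2  14. ] [624.6 147.3  14. ] [608.8 146.8  14. ] 2.0 31.5
aid2 [545.9 204.   14. ] [578.7 196.1  14. ] [562.3 200.1  14. ] -13.5 33.7
[647.4 237.3  40. ]
[642.2 101.1  40. ]
[525.1 106.1  40. ]
[530.  242.8  40. ]
now [ 348.8 -119.8   15.2] [-179.8    0.    71.2] q6 -0.01
(350, -120, 150, 71) [0.005, 0.017, -3.37] [-0.2, 0.0, 0.2]
```

Call:
{"op": "apply_moves", "data": {
  "steps": [
    {"translation": [0, 0, -1], "turn": [0, 0, 0], "claw": 1},
    {"translation": [0, 0, -2.5], "turn": [0, 0, 0], "claw": 1},
    {"translation": [0, 0, -3.4], "turn": [0, 0, 0], "claw": 0.2},
    {"translation": [2, 3, -3.4], "turn": [0, 0, -20], "claw": -0.29},
    {"translation": [4, 4, -3.4], "turn": [0, 0, -30], "claw": -0.29}
  ]
}}

```text
clock: 5.7
tcp_pos: [466.0, -72.4, 152.3]
ee_rot: [3.141, -0.0, 1.621]
ft_force: [-0.2, -0.3, 0.3]
gripper_width: 0.38
finger_force: 0.0
```

Run:
```python
from h import *
# overlays: jar rim circle and aid outlines, both views, at present estimates
out=[]
for n,bx in(("top",(425,195,485,255)),("scene",(190,235,250,295))):
    im=cv2.cvtColor(bot.capture(n),cv2.COLOR_RGB2BGR); x0,y0,x1,y1=bx; f=6.5
    c=cv2.resize(im[y0:y1,x0:x1],None,fx=f,fy=f,interpolation=cv2.INTER_CUBIC)
    c=cv2.convertScaleAbs(c,alpha=1.5)
    for r,z,col in((27,86,(0,0,255)),(36,0,(0,255,0))):
        for t in np.radians(np.arange(0,360,20)):
            q=(proj(n,[516+r*np.cos(t),-203+r*np.sin(t),z])-[x0,y0]+.5)*f-.5
            cv2.circle(c,tuple(int(v) for v in q),1,col,-1)
    out.append(c)
cv2.imwrite("pics/jar.png",np.hstack(out))
go((562,200,110,166.5),(562,200,12,166.5))
```

```text
now [469.  -70.4 151.7] [ 1.799e+02 -1.000e-01  9.310e+01] q6 -0.21
(562, 200, 110, 166.5) [6.624, 2.681, 1.053] [0.1, 0.0, -73.4]
(562, 200, 12, 166.5) [6.622, 2.677, 3.503] [0.1, 0.0, -73.4]
```

View pics/jar.png

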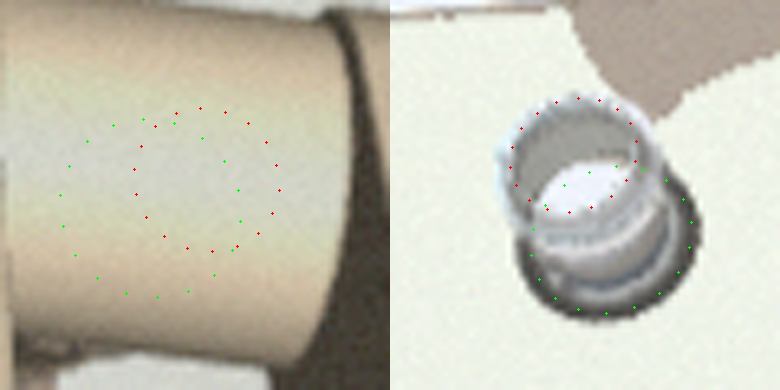

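Scene half: the projected rim and foot circles for (516,-203) lie on the jar; the arm hides it in the top half, so I'll check that on the first top picture while moving on.

Call:
{"op": "apply_moves", "data": {
  "steps": [
    {"translation": [6.62, 2.68, 1.05], "turn": [0, 0, -50], "claw": -0.29},
    {"translation": [6.62, 2.68, 1.05], "turn": [0, 0, -73.4], "claw": -0.29},
    {"translation": [6.62, 2.68, 1.05], "turn": [0, 0, -73.4], "claw": -0.29},
    {"translation": [6.62, 2.68, 1.05], "turn": [0, 0, -73.4], "claw": -0.29},
    {"translation": [6.62, 2.68, 1.05], "turn": [0, 0, -73.4], "claw": -0.29}
  ]
}}

```text
clock: 6.42
tcp_pos: [558.2, 199.6, 108.0]
ee_rot: [-3.14, -0.004, 2.562]
ft_force: [0.1, -0.4, -0.3]
gripper_width: 0.352
finger_force: 0.0
```

Call:
{"op": "apply_moves", "data": {
  "steps": [
    {"translation": [0, 0, 0], "turn": [0, 0, -20], "claw": -0.29},
    {"translation": [0, 0, 0], "turn": [0, 0, -20], "claw": -0.29},
    {"translation": [0, 0, 0], "turn": [0, 0, -20], "claw": -0.29}
  ]
}}

```text
clock: 6.8
tcp_pos: [557.6, 197.0, 108.4]
ee_rot: [-3.141, -0.004, 2.902]
ft_force: [0.0, -0.2, -1.0]
gripper_width: 0.355
finger_force: 0.0
```

Run:
```python
from h import *
out=[]
im=cv2.imread("pics/top0.png"); x0,y0,x1,y1=425,195,485,255; f=6.5
c=cv2.resize(im[y0:y1,x0:x1],None,fx=f,fy=f,interpolation=cv2.INTER_CUBIC); c=cv2.convertScaleAbs(c,alpha=1.5)
for r,z,col in((27,86,(0,0,255)),(36,0,(0,255,0))):
    for t in np.radians(np.arange(0,360,20)):
        q=(proj("top",[516+r*np.cos(t),-203+r*np.sin(t),z])-[x0,y0]+.5)*f-.5
        cv2.circle(c,tuple(int(v) for v in q),1,col,-1)
d=cv2.resize(cv2.cvtColor(bot.capture("scene"),cv2.COLOR_RGB2BGR)[165:240,290:380],(468,390),interpolation=cv2.INTER_CUBIC)
d=cv2.convertScaleAbs(d,alpha=1.5)
for X in((562,200),(609,147)):
    q=((proj("scene",[*X,14])-[290,165]+.5)*5.2-.5).astype(int); cv2.circle(d,tuple(int(v) for v in q),2,(0,0,255),-1)
cv2.imwrite("pics/jar2.png",np.hstack([c,d]))
go((562,200,110,166.5),(562,200,12,166.5))
```

```text
now [557.7 196.9 108.5] [-180.    -0.2  166.2] q6 -1.0
(562, 200, 110, 166.5) [-0.085, 0.1, -0.037] [-0.0, -0.2, -0.3]
(562, 200, 12, 166.5) [-0.095, 0.1, 2.413] [-0.0, -0.2, -0.3]
```

View pics/jar2.png

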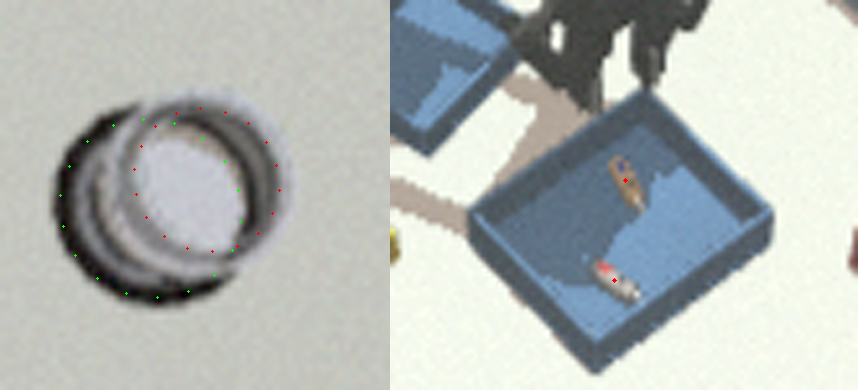

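Left: the dots sit on the jar's rim and foot, so (516,-203) holds; right: both aid centres project onto the aids. Grasping aid2.

Call:
{"op": "apply_moves", "data": {
  "steps": [
    {"translation": [-0.09, 0.1, 1], "turn": [0, -0.2, 0], "claw": -0.29},
    {"translation": [-0.09, 0.1, 1.9], "turn": [0, -0.2, 0], "claw": -0.29},
    {"translation": [-0.09, 0.1, 2.35], "turn": [0, -0.2, 0], "claw": -0.29},
    {"translation": [-0.09, 0.1, 2.43], "turn": [0, -0.2, 0], "claw": -0.29},
    {"translation": [-0.09, 0.1, 2.43], "turn": [0, -0.2, 0], "claw": -0.95}
  ]
}}

```text
clock: 7.48
tcp_pos: [562.9, 200.5, 12.4]
ee_rot: [3.141, 0.001, 2.903]
ft_force: [0.1, 0.0, -0.1]
gripper_width: 0.153
finger_force: 0.1
```

Call:
{"op": "apply_moves", "data": {
  "steps": [
    {"translation": [0, 0, 0], "turn": [0, 0, 0], "claw": -0.95},
    {"translation": [0, 0, 0], "turn": [0, 0, 0], "claw": -0.95},
    {"translation": [0, 0, 0], "turn": [0, 0, 0], "claw": -0.95}
  ]
}}

```text
clock: 7.85
tcp_pos: [563.0, 200.7, 12.7]
ee_rot: [3.14, 0.001, 2.904]
ft_force: [-1.0, 0.2, 6.9]
gripper_width: 0.11
finger_force: 60.7
```

Call:
{"op": "apply_moves", "data": {
  "steps": [
    {"translation": [0, 0, -0.5], "turn": [0, 0, 0], "claw": -0.95},
    {"translation": [0, 0, -1.5], "turn": [0, 0, 0], "claw": -0.95},
    {"translation": [0, 0, -3], "turn": [0, 0, 0], "claw": -0.95},
    {"translation": [0, 0, -3.5], "turn": [0, 0, 0], "claw": -0.95},
    {"translation": [0, 0, -3.5], "turn": [0, 0, 0], "claw": -0.95}
  ]
}}

```text
clock: 8.48
tcp_pos: [563.5, 200.9, 154.6]
ee_rot: [3.139, 0.004, 2.904]
ft_force: [0.4, -0.6, -0.8]
gripper_width: 0.108
finger_force: 59.8
```

Run:
```python
from h import *
go((516,-203,150,115))
```

```text
now [563.5 200.9 154.6] [179.8   0.2 166.4] q6 -0.99
(516, -203, 150, 115) [-1.223, -10.093, 0.09] [0.3, 0.1, 51.4]
```

Call:
{"op": "apply_moves", "data": {
  "steps": [
    {"translation": [-1.2, -10.1, 0], "turn": [0, 0, 51.4], "claw": -0.95},
    {"translation": [-1.2, -10.1, 0], "turn": [0, 0, 51.4], "claw": -0.95},
    {"translation": [-1.2, -10.1, 0], "turn": [0, 0, 51.4], "claw": -0.95},
    {"translation": [-1.2, -10.1, 0], "turn": [0, 0, 51.4], "claw": -0.95},
    {"translation": [-1.2, -10.1, 0], "turn": [0, 0, 51.4], "claw": -0.95}
  ]
}}

```text
clock: 9.1
tcp_pos: [523.6, -111.5, 150.5]
ee_rot: [-3.14, -0.001, 2.002]
ft_force: [1.1, -0.8, 0.4]
gripper_width: 0.111
finger_force: 59.8
```

Call:
{"op": "apply_moves", "data": {
  "steps": [
    {"translation": [0, 0, 0], "turn": [0, 0, 0], "claw": -0.95},
    {"translation": [0, 0, 0], "turn": [0, 0, 0], "claw": -0.95}
  ]
}}

```text
clock: 9.35
tcp_pos: [524.3, -109.7, 150.7]
ee_rot: [-3.141, -0.002, 2.007]
ft_force: [-1.2, 0.8, 0.1]
gripper_width: 0.115
finger_force: 59.8
```

Run:
```python
from h import *
go((514.7,-200.3,125,115),(514.7,-200.3,91,115))
```

```text
now [ 524.3 -109.7  150.7] [-1.799e+02 -1.000e-01  1.150e+02] q6 -0.65
(514.7, -200.3, 125, 115) [-1.953, -1.173, 0.64] [-0.1, -0.1, -0.0]
(514.7, -200.3, 91, 115) [-1.955, -1.172, 1.49] [-0.1, -0.1, -0.0]
```

Call:
{"op": "apply_moves", "data": {
  "steps": [
    {"translation": [-1.95, -1.17, 0.64], "turn": [-0.1, -0.1, 0], "claw": -0.95},
    {"translation": [-1.95, -1.17, 0.64], "turn": [-0.1, -0.1, 0], "claw": -0.95},
    {"translation": [-1.95, -1.17, 0.64], "turn": [-0.1, -0.1, 0], "claw": -0.95},
    {"translation": [-1.95, -1.17, 0.64], "turn": [-0.1, -0.1, 0], "claw": -0.95}
  ]
}}

```text
clock: 9.85
tcp_pos: [515.8, -198.7, 125.7]
ee_rot: [3.14, 0.001, 2.008]
ft_force: [-0.4, 0.5, 0.4]
gripper_width: 0.115
finger_force: 59.8
```

Run:
```python
from h import *
go((514.7,-200.3,91,115))
snap("scene","hold2",(185,215,275,290),8)
```

```text
now [ 515.8 -198.7  125.7] [179.9   0.  115.1] q6 -0.81
(514.7, -200.3, 91, 115) [-0.024, -0.043, 0.868] [0.1, 0.0, 0.1]
```

View pics/hold2.png

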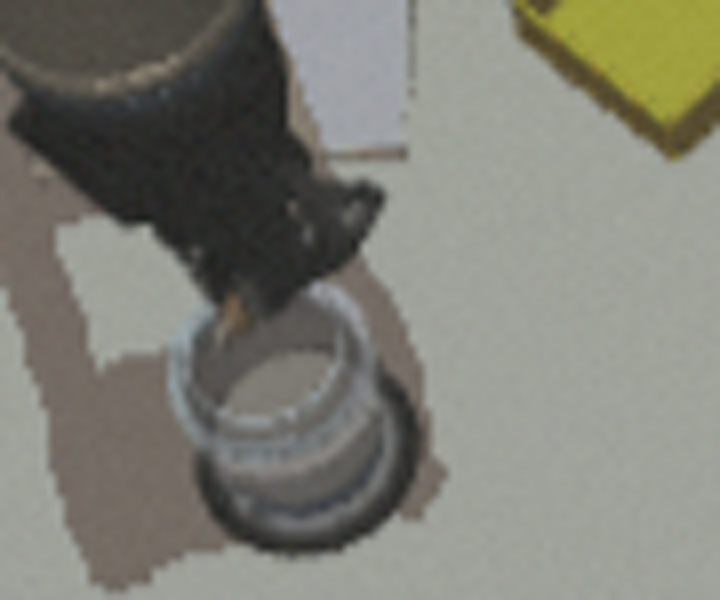

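aid2's end shows at (230,320) under the fingers, over the mouth. Lowering to just above the rim and releasing.

Call:
{"op": "apply_moves", "data": {
  "steps": [
    {"translation": [-0.02, -0.04, 0.6], "turn": [0, 0, 0], "claw": -0.95},
    {"translation": [-0.02, -0.04, 0.92], "turn": [0, 0, 0], "claw": -0.95},
    {"translation": [-0.02, -0.04, 0.92], "turn": [0, 0, 0], "claw": -0.95},
    {"translation": [-0.02, -0.04, 0.92], "turn": [0, 0, 0], "claw": -0.6},
    {"translation": [-0.02, -0.04, 0.92], "turn": [0, 0, 0], "claw": -0.5}
  ]
}}

```text
clock: 10.52
tcp_pos: [515.1, -201.9, 89.8]
ee_rot: [3.139, 0.002, 2.007]
ft_force: [0.6, -0.2, 0.2]
gripper_width: 0.251
finger_force: 0.0
```

Call:
{"op": "apply_moves", "data": {
  "steps": [
    {"translation": [0, 0, 0], "turn": [0, 0, 0], "claw": -0.3},
    {"translation": [0, 0, 0], "turn": [0, 0, 0], "claw": -0.3},
    {"translation": [0, 0, -1], "turn": [0, 0, 0], "claw": -0.29},
    {"translation": [0, 0, -1.5], "turn": [0, 0, 0], "claw": -0.29},
    {"translation": [0, 0, -1.5], "turn": [0, 0, 0], "claw": -0.29}
  ]
}}

```text
clock: 11.15
tcp_pos: [515.5, -202.2, 150.6]
ee_rot: [3.137, 0.004, 2.007]
ft_force: [-0.1, -0.5, 0.5]
gripper_width: 0.354
finger_force: 0.0
```

Run:
```python
from h import *
go((609,147,110,182),(609,147,110,175))
snap("scene","drop2",(185,215,275,290),6)
```

```text
now [ 515.5 -202.2  150.6] [179.8   0.2 115. ] q6 -0.81
(609, 147, 110, 182) [6.93, 5.802, 1.013] [0.1, 0.3, -67.0]
(609, 147, 110, 175) [6.93, 5.802, 1.013] [0.1, 0.3, -60.0]
```

View pics/drop2.png

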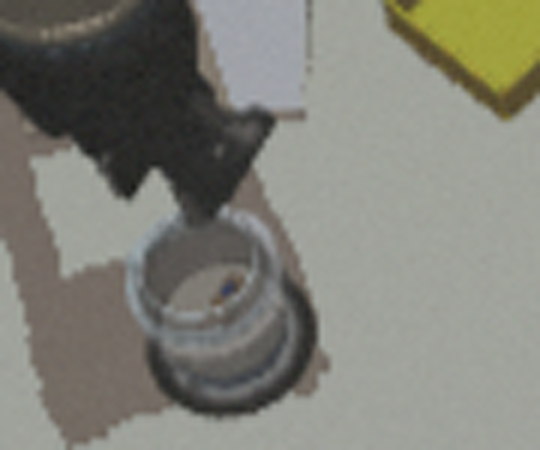

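aid2 lies in the basket (blue mark at (232,288)). Next aid3.

Call:
{"op": "apply_moves", "data": {
  "steps": [
    {"translation": [6.93, 5.8, 0.2], "turn": [0, 0.3, -67], "claw": -0.29},
    {"translation": [6.93, 5.8, 0.2], "turn": [0, 0.3, -67], "claw": -0.29},
    {"translation": [6.93, 5.8, 0.5], "turn": [0, 0.3, -67], "claw": -0.29},
    {"translation": [6.93, 5.8, 0.5], "turn": [0, 0.3, -67], "claw": -0.29},
    {"translation": [6.93, 5.8, 0.5], "turn": [0, 0.3, -67], "claw": -0.29}
  ]
}}

```text
clock: 11.82
tcp_pos: [594.4, 101.6, 131.2]
ee_rot: [3.141, -0.003, 2.95]
ft_force: [0.9, -0.7, 0.1]
gripper_width: 0.359
finger_force: 0.0
```

Call:
{"op": "apply_moves", "data": {
  "steps": [
    {"translation": [0, 0, 0], "turn": [0, 0, 0], "claw": -0.29},
    {"translation": [0, 0, 0], "turn": [0, 0, 0], "claw": -0.29}
  ]
}}

```text
clock: 12.08
tcp_pos: [593.9, 99.6, 131.4]
ee_rot: [3.141, -0.003, 2.944]
ft_force: [-0.0, -0.1, 0.7]
gripper_width: 0.353
finger_force: 0.0
```

Run:
```python
from h import *
go((609,147,110,182),(609,147,60,182))
```

```text
now [593.9  99.6 131.4] [180.   -0.2 168.7] q6 -1.21
(609, 147, 110, 182) [-0.14, 1.236, 0.534] [0.1, -0.2, -13.3]
(609, 147, 60, 182) [-0.144, 1.235, 1.784] [0.1, -0.2, -13.3]
```

Call:
{"op": "apply_moves", "data": {
  "steps": [
    {"translation": [-0.14, 1.24, 0.5], "turn": [0, -0.2, -10], "claw": -0.29},
    {"translation": [-0.14, 1.24, 1.5], "turn": [0, -0.2, -13.3], "claw": -0.29},
    {"translation": [-0.14, 1.24, 1.78], "turn": [0, -0.2, -13.3], "claw": -0.29},
    {"translation": [-0.14, 1.24, 1.78], "turn": [0, -0.2, -13.3], "claw": -0.29}
  ]
}}

```text
clock: 12.58
tcp_pos: [609.3, 145.9, 61.0]
ee_rot: [3.141, 0.001, -3.11]
ft_force: [0.3, 0.1, 0.0]
gripper_width: 0.357
finger_force: 0.0
```

Run:
```python
from h import *
go((609,147,12,182))
```

```text
now [609.3 145.9  61. ] [ 179.9    0.  -178.2] q6 -1.37
(609, 147, 12, 182) [0.007, 0.027, 1.226] [0.1, 0.0, -0.2]
```

Call:
{"op": "apply_moves", "data": {
  "steps": [
    {"translation": [0, 0.03, 0.7], "turn": [0, 0, 0], "claw": -0.29},
    {"translation": [0, 0.03, 1.15], "turn": [0, 0, 0], "claw": -0.29},
    {"translation": [0, 0.03, 1.23], "turn": [0, 0, 0], "claw": -0.29},
    {"translation": [0, 0.03, 1.23], "turn": [0, 0, 0], "claw": -0.95},
    {"translation": [0, 0.03, 1.23], "turn": [0, 0, 0], "claw": -0.95}
  ]
}}

```text
clock: 13.2
tcp_pos: [610.8, 148.8, 13.4]
ee_rot: [3.14, 0.004, -3.107]
ft_force: [-0.1, -0.0, -0.6]
gripper_width: 0.113
finger_force: 59.7
```

Call:
{"op": "apply_moves", "data": {
  "steps": [
    {"translation": [0, 0, 0], "turn": [0, 0, 0], "claw": -0.95},
    {"translation": [0, 0, 0], "turn": [0, 0, 0], "claw": -0.95},
    {"translation": [0, 0, -0.5], "turn": [0, 0, 0], "claw": -0.95},
    {"translation": [0, 0, -2], "turn": [0, 0, 0], "claw": -0.95},
    {"translation": [0, 0, -3.5], "turn": [0, 0, 0], "claw": -0.95}
  ]
}}

```text
clock: 13.82
tcp_pos: [609.3, 148.4, 154.7]
ee_rot: [3.14, 0.002, -3.107]
ft_force: [1.2, 0.5, 1.2]
gripper_width: 0.109
finger_force: 59.8
```

Run:
```python
from h import *
go((514.7,-200.3,150,115))
```

```text
now [609.3 148.4 154.7] [ 1.799e+02  1.000e-01 -1.780e+02] q6 -1.37
(514.7, -200.3, 150, 115) [2.668, -8.629, 0.099] [0.1, 0.1, 67.0]
```

Call:
{"op": "apply_moves", "data": {
  "steps": [
    {"translation": [2.67, -8.63, 0.1], "turn": [0, 0, 67], "claw": -0.95},
    {"translation": [2.67, -8.63, 0.1], "turn": [0, 0, 67], "claw": -0.95},
    {"translation": [2.67, -8.63, 0.1], "turn": [0, 0, 67], "claw": -0.95},
    {"translation": [2.67, -8.63, 0.1], "turn": [0, 0, 67], "claw": -0.95},
    {"translation": [2.67, -8.63, 0.1], "turn": [0, 0, 67], "claw": -0.95}
  ]
}}

```text
clock: 14.45
tcp_pos: [527.3, -154.9, 149.6]
ee_rot: [3.138, 0.002, 2.233]
ft_force: [1.0, 0.4, -0.5]
gripper_width: 0.114
finger_force: 59.8
```

Call:
{"op": "apply_moves", "data": {
  "steps": [
    {"translation": [0, 0, 0], "turn": [0, 0, 0], "claw": -0.95},
    {"translation": [0, 0, 0], "turn": [0, 0, 0], "claw": -0.95}
  ]
}}

```text
clock: 14.7
tcp_pos: [528.0, -153.1, 149.0]
ee_rot: [3.138, 0.001, 2.239]
ft_force: [-0.2, -0.5, 0.2]
gripper_width: 0.114
finger_force: 59.8
```

Run:
```python
from h import *
go((514.7,-200.3,125,115))
```

```text
now [ 528.  -153.1  149. ] [179.8   0.  128.3] q6 -0.96
(514.7, -200.3, 125, 115) [-0.721, -0.994, 0.597] [0.2, 0.0, 13.3]
```

Call:
{"op": "apply_moves", "data": {
  "steps": [
    {"translation": [-0.72, -0.99, 0.6], "turn": [0.2, 0, 13.3], "claw": -0.95},
    {"translation": [-0.72, -0.99, 0.6], "turn": [0.2, 0, 13.3], "claw": -0.95},
    {"translation": [-0.72, -0.99, 0.6], "turn": [0.2, 0, 13.3], "claw": -0.95},
    {"translation": [-0.72, -0.99, 0.6], "turn": [0.2, 0, 13.3], "claw": -0.95}
  ]
}}

```text
clock: 15.2
tcp_pos: [515.4, -199.0, 124.5]
ee_rot: [3.141, 0.0, 2.01]
ft_force: [-0.2, -0.2, -0.3]
gripper_width: 0.107
finger_force: 59.8
```

Run:
```python
from h import *
go((514.7,-200.3,89,115))
```

```text
now [ 515.4 -199.   124.5] [180.    0.  115.2] q6 -0.81
(514.7, -200.3, 89, 115) [-0.021, -0.029, 0.888] [0.0, 0.0, 0.2]
```

Call:
{"op": "apply_moves", "data": {
  "steps": [
    {"translation": [-0.02, -0.03, 0.6], "turn": [0, 0, 0], "claw": -0.95},
    {"translation": [-0.02, -0.03, 0.89], "turn": [0, 0, 0], "claw": -0.95},
    {"translation": [-0.02, -0.03, 0.89], "turn": [0, 0, 0], "claw": -0.95},
    {"translation": [-0.02, -0.03, 0.89], "turn": [0, 0, 0], "claw": -0.6},
    {"translation": [-0.02, -0.03, 0.89], "turn": [0, 0, 0], "claw": -0.5}
  ]
}}

```text
clock: 15.82
tcp_pos: [514.4, -201.6, 89.2]
ee_rot: [3.141, 0.001, 2.007]
ft_force: [0.2, 0.2, -0.1]
gripper_width: 0.251
finger_force: 0.0
```

Call:
{"op": "apply_moves", "data": {
  "steps": [
    {"translation": [0, 0, 0], "turn": [0, 0, 0], "claw": -0.3},
    {"translation": [0, 0, 0], "turn": [0, 0, 0], "claw": -0.3},
    {"translation": [0, 0, -1], "turn": [0, 0, 0], "claw": -0.29},
    {"translation": [-2, 1, -2], "turn": [0, 0, 0], "claw": 0.2},
    {"translation": [-3, 0, -2.5], "turn": [0, 0, 0], "claw": 0.2}
  ]
}}

```text
clock: 16.45
tcp_pos: [565.9, -293.5, 182.1]
ee_rot: [3.14, 0.002, 2.01]
ft_force: [0.6, 0.8, -0.4]
gripper_width: 0.598
finger_force: 0.0
```

Run:
```python
from h import *
out=[]
for n,(x0,y0),(w,h) in(("top",(350,165),(125,95)),("scene",(195,220),(125,95))):
    im=cv2.cvtColor(bot.capture(n),cv2.COLOR_RGB2BGR)[y0:y0+h,x0:x0+w]
    out.append(cv2.convertScaleAbs(cv2.resize(im,None,fx=3.2,fy=3.2,interpolation=cv2.INTER_CUBIC),alpha=1.5))
    cv2.imwrite(f"pics/full_{n}.png",im)
cv2.imwrite("pics/cap.png",np.hstack(out)); go((618.5,-20.4,110,160))
```

```text
now [ 565.8 -298.7  184.1] [179.8   0.4 114.9] q6 -0.92
(618.5, -20.4, 110, 160) [5.772, 4.114, 1.825] [0.0, 0.4, -45.1]
```

View pics/cap.png

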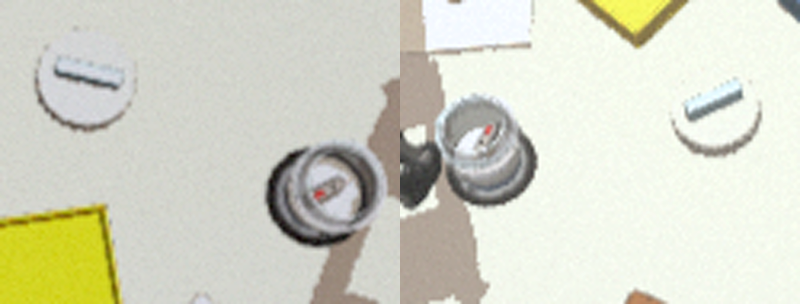

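aid3 lies on aid2 in the jar (red mark at (322,193) and (488,131)); the cap has not moved (wing at (90,70), as before). Going to the wing.

Run:
```python
from h import *
go((618.5,-20.4,110,73))
```

```text
now [ 565.8 -298.7  184.1] [179.8   0.4 114.9] q6 -0.92
(618.5, -20.4, 110, 73) [5.772, 4.114, 1.825] [0.3, 0.3, 41.9]
```

Call:
{"op": "apply_moves", "data": {
  "steps": [
    {"translation": [5.77, 4.11, 0], "turn": [0.2, 0.3, 41.9], "claw": 0.2},
    {"translation": [5.77, 4.11, 0], "turn": [0.2, 0.3, 41.9], "claw": 0.2},
    {"translation": [5.77, 4.11, 0], "turn": [0.2, 0.3, 41.9], "claw": 0.2},
    {"translation": [5.77, 4.11, 1], "turn": [0.2, 0.3, 41.9], "claw": 0.2},
    {"translation": [5.77, 4.11, 1.8], "turn": [0.2, 0.3, 41.9], "claw": 0.2}
  ]
}}

```text
clock: 17.18
tcp_pos: [615.6, -15.9, 113.6]
ee_rot: [-3.141, -0.005, 1.273]
ft_force: [1.5, -0.0, 0.5]
gripper_width: 0.598
finger_force: 0.0
```

Call:
{"op": "apply_moves", "data": {
  "steps": [
    {"translation": [0, 0, 0], "turn": [0, 0, 0], "claw": 0.2},
    {"translation": [0, 0, 0], "turn": [0, 0, 0], "claw": 0.2}
  ]
}}

```text
clock: 17.42
tcp_pos: [613.9, -18.4, 112.6]
ee_rot: [-3.136, -0.003, 1.276]
ft_force: [0.1, -0.1, 0.2]
gripper_width: 0.603
finger_force: 0.0
```

Run:
```python
from h import *
go((618.5,-20.4,90,73),(618.5,-20.4,25,73))
```

```text
now [613.9 -18.4 112.6] [-179.7   -0.2   73.1] q6 0.26
(618.5, -20.4, 90, 73) [-0.016, 0.127, 0.565] [-0.3, -0.2, 0.1]
(618.5, -20.4, 25, 73) [-0.021, 0.136, 2.19] [-0.3, -0.2, 0.1]
```

Call:
{"op": "apply_moves", "data": {
  "steps": [
    {"translation": [-0.02, 0.13, 1], "turn": [-0.3, -0.2, 0], "claw": 0.2},
    {"translation": [-0.02, 0.13, 1.9], "turn": [-0.3, -0.2, 0], "claw": 0.2},
    {"translation": [-0.02, 0.13, 2.15], "turn": [-0.3, -0.2, 0], "claw": 0.2},
    {"translation": [-0.02, 0.13, 2.15], "turn": [-0.3, -0.2, 0], "claw": 0.2},
    {"translation": [-0.02, 0.13, 2.15], "turn": [-0.3, -0.2, 0], "claw": -0.2}
  ]
}}

```text
clock: 18.05
tcp_pos: [619.8, -20.7, 28.3]
ee_rot: [3.139, -0.0, 1.275]
ft_force: [1.1, 0.4, 0.9]
gripper_width: 0.411
finger_force: 0.0
```

Call:
{"op": "apply_moves", "data": {
  "steps": [
    {"translation": [0, 0, 0], "turn": [0, 0, 0], "claw": -0.95},
    {"translation": [0, 0, 0], "turn": [0, 0, 0], "claw": -0.95},
    {"translation": [0, 0, 0], "turn": [0, 0, 0], "claw": -0.95},
    {"translation": [0, 0, 0], "turn": [0, 0, 0], "claw": -0.95},
    {"translation": [0, 0, 0], "turn": [0, 0, 0], "claw": -0.95}
  ]
}}

```text
clock: 18.68
tcp_pos: [619.5, -20.3, 28.0]
ee_rot: [3.14, -0.0, 1.276]
ft_force: [-1.5, -0.6, 6.7]
gripper_width: 0.122
finger_force: 59.4
```

Run:
```python
from h import *
go((618.5,-20.4,25,73)); print(bot.sense()["ft_force"].round(1),bot.sense()["gripper_width"])
```

```text
now [619.5 -20.3  28. ] [179.9  -0.   73.1] q6 0.26
(618.5, -20.4, 25, 73) [-0.008, -0.023, 0.075] [0.1, -0.0, 0.1]
[-1.5 -0.6  6.7] 0.12220951961464793
```

Call:
{"op": "apply_moves", "data": {
  "steps": [
    {"translation": [0, 0, -0.5], "turn": [0, 0, 0], "claw": -0.95},
    {"translation": [0, 0, -1.5], "turn": [0, 0, 0], "claw": -0.95},
    {"translation": [0, 0, -3], "turn": [0, 0, 0], "claw": -0.95},
    {"translation": [0, 0, -3], "turn": [0, 0, 0], "claw": -0.95}
  ]
}}

```text
clock: 19.18
tcp_pos: [622.1, -20.3, 153.1]
ee_rot: [3.132, -0.002, 1.276]
ft_force: [0.3, -0.3, -0.3]
gripper_width: 0.122
finger_force: 58.7
```

Run:
```python
from h import *
s=bot.sense();print(s["gripper_width"],s["finger_force"],s["ft_force"])
go((516,-203,145,73))
```

```text
0.1215939462736165 58.66567075252533 [ 0.33756717 -0.3069381  -0.27103121]
now [622.1 -20.3 153.1] [ 1.794e+02 -1.000e-01  7.310e+01] q6 0.26
(516, -203, 145, 73) [-5.142, -1.211, 0.177] [0.6, -0.1, 0.1]
```

Call:
{"op": "apply_moves", "data": {
  "steps": [
    {"translation": [-5.14, -1.21, 0.1], "turn": [0, 0, 0], "claw": -0.95},
    {"translation": [-5.14, -1.21, 0.1], "turn": [0, 0, 0], "claw": -0.95},
    {"translation": [-5.14, -1.21, 0.1], "turn": [0, 0, 0], "claw": -0.95},
    {"translation": [-5.14, -1.21, 0.1], "turn": [0, 0, 0], "claw": -0.95},
    {"translation": [-5.14, -1.21, 0.1], "turn": [0, 0, 0], "claw": -0.95}
  ]
}}

```text
clock: 19.8
tcp_pos: [511.2, -204.0, 142.7]
ee_rot: [-3.141, 0.0, 1.273]
ft_force: [0.4, 0.1, -0.7]
gripper_width: 0.126
finger_force: 58.7
```

Run:
```python
from h import *
go((516,-203,125,73))
out=[]
p=bot.sense()["tcp_pos"]
for n in("top","scene"):
    im=cv2.cvtColor(bot.capture(n),cv2.COLOR_RGB2BGR); u,v=proj(n,[516,-203,100]).astype(int); x0,y0=u-40,v-35; f=5
    c=cv2.convertScaleAbs(cv2.resize(im[y0:y0+75,x0:x0+80],None,fx=f,fy=f,interpolation=cv2.INTER_CUBIC),alpha=1.5)
    for r,z,col in((40,p[2]-28,(0,0,255)),):
        for t in np.radians(np.arange(0,360,20)):
            q=(proj(n,[p[0]+r*np.cos(t),p[1]+r*np.sin(t),z])-[x0,y0]+.5)*f-.5
            cv2.circle(c,tuple(int(v) for v in q),1,col,-1)
    out.append(c)
cv2.imwrite("pics/over.png",np.hstack(out))
```

```text
now [ 511.2 -204.   142.7] [-180.     0.    72.9] q6 -0.08
(516, -203, 125, 73) [0.059, 0.107, 0.442] [-0.0, 0.0, -0.1]
```

View pics/over.png

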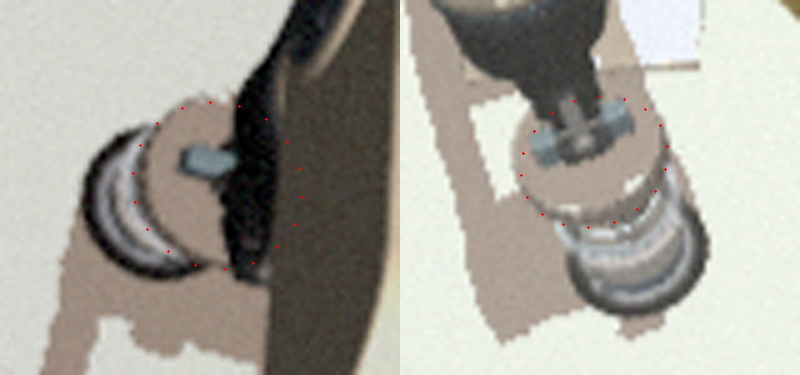

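Cap level in the grip; its skirt sits about 2 mm toward the robot's right of the dotted circle about the TCP (left edge (143,175) against dots (134,173)), so I bias the target by that.

Run:
```python
from h import *
go((516.5,-201.5,122,73))
```

```text
now [ 512.5 -202.5  142.7] [180.  -0.  73.] q6 -0.08
(516.5, -201.5, 122, 73) [0.053, 0.087, 0.518] [0.0, -0.0, 0.0]
```

Call:
{"op": "apply_moves", "data": {
  "steps": [
    {"translation": [0.05, 0.09, 0.5], "turn": [0, 0, 0], "claw": -0.95},
    {"translation": [0.05, 0.09, 0.5], "turn": [0, 0, 0], "claw": -0.95},
    {"translation": [0.05, 0.09, 0.6], "turn": [0, 0, 0], "claw": -0.95},
    {"translation": [0.05, 0.09, 0.7], "turn": [0, 0, 0], "claw": -0.95},
    {"translation": [0.05, 0.09, 0.75], "turn": [0, 0, 0], "claw": -0.95}
  ]
}}

```text
clock: 20.52
tcp_pos: [516.4, -201.9, 112.6]
ee_rot: [3.142, 0.0, 1.276]
ft_force: [-0.3, 0.3, -1.3]
gripper_width: 0.124
finger_force: 58.6
```

Call:
{"op": "apply_moves", "data": {
  "steps": [
    {"translation": [0, 0, 0.05], "turn": [0, 0, 0], "claw": -0.95},
    {"translation": [0, 0, 0.1], "turn": [0, 0, 0], "claw": -0.95}
  ]
}}

```text
clock: 20.78
tcp_pos: [516.4, -202.1, 108.5]
ee_rot: [3.141, 0.0, 1.275]
ft_force: [0.6, -0.1, -0.9]
gripper_width: 0.126
finger_force: 58.6
```

Run:
```python
from h import *
go((516.5,-201.5,105,73))
```

```text
now [ 516.4 -202.1  108.5] [180.    0.   73.1] q6 -0.08
(516.5, -201.5, 105, 73) [0.015, -0.003, 0.089] [0.0, 0.0, 0.1]
```

Call:
{"op": "apply_moves", "data": {
  "steps": [
    {"translation": [0, 0, 0.04], "turn": [0, 0, 0], "claw": -0.95},
    {"translation": [0, 0, 0.08], "turn": [0, 0, 0], "claw": -0.95},
    {"translation": [0, 0, 0.1], "turn": [0, 0, 0], "claw": -0.95}
  ]
}}

```text
clock: 21.15
tcp_pos: [516.4, -202.0, 104.5]
ee_rot: [-3.142, 0.0, 1.275]
ft_force: [0.2, -0.0, -0.1]
gripper_width: 0.12
finger_force: 58.7
```

Call:
{"op": "apply_moves", "data": {
  "steps": [
    {"translation": [0, 0, 0.03], "turn": [0, 0, 0], "claw": -0.95},
    {"translation": [0, 0, 0.06], "turn": [0, 0, 0], "claw": -0.95}
  ]
}}

```text
clock: 21.4
tcp_pos: [516.6, -202.1, 103.2]
ee_rot: [3.141, 0.0, 1.275]
ft_force: [-5.5, 2.7, 21.1]
gripper_width: 0.124
finger_force: 61.5
```

Call:
{"op": "apply_moves", "data": {
  "steps": [
    {"translation": [0, 0, 0.03], "turn": [0, 0, 0], "claw": -0.95},
    {"translation": [0, 0, 0.06], "turn": [0, 0, 0], "claw": -0.95}
  ]
}}

```text
clock: 21.65
tcp_pos: [516.9, -202.1, 102.7]
ee_rot: [3.14, 0.0, 1.276]
ft_force: [-11.0, 5.0, 43.2]
gripper_width: 0.124
finger_force: 64.5
```

Contact: cap origin at about 75.5 mm on the ribs. Easing the push and turning anticlockwise.

Call:
{"op": "apply_moves", "data": {
  "steps": [
    {"translation": [0, 0, -0.06], "turn": [0, 0, 0], "claw": -0.95},
    {"translation": [0, 0, -0.07], "turn": [0, 0, -6], "claw": -0.95},
    {"translation": [0, 0, -0.08], "turn": [0, 0, -12], "claw": -0.95},
    {"translation": [0, 0, -0.08], "turn": [0, 0, -12], "claw": -0.95}
  ]
}}

```text
clock: 22.15
tcp_pos: [516.7, -202.3, 104.0]
ee_rot: [3.141, 0.001, 1.487]
ft_force: [-3.2, 0.3, 10.6]
gripper_width: 0.12
finger_force: 60.3
```

Run:
```python
from h import *
go((516.5,-201.5,105,73)); s=bot.sense(); print(s["moment"].round(2),s["ft_force"].round(1))
```

```text
now [ 516.7 -202.3  104. ] [180.    0.   85.2] q6 -0.29
(516.5, -201.5, 105, 73) [0.021, -0.006, -0.024] [0.0, 0.0, 12.2]
[-0.06  0.57  0.16] [-3.2  0.3 10.6]
```

Call:
{"op": "apply_moves", "data": {
  "steps": [
    {"translation": [0, 0, 0], "turn": [0, 0, -6], "claw": -0.95},
    {"translation": [0, 0, -0.01], "turn": [0, 0, -12], "claw": -0.95},
    {"translation": [0, 0, -0.02], "turn": [0, 0, -18], "claw": -0.95},
    {"translation": [0, 0, -0.02], "turn": [0, 0, -18], "claw": -0.95}
  ]
}}

```text
clock: 22.65
tcp_pos: [516.2, -202.3, 104.0]
ee_rot: [-3.141, 0.001, 1.799]
ft_force: [-2.7, -2.2, 4.9]
gripper_width: 0.125
finger_force: 59.6
```

Call:
{"op": "apply_moves", "data": {
  "steps": [
    {"translation": [0, 0, 0], "turn": [0, 0, -5], "claw": -0.95},
    {"translation": [0, 0, 0], "turn": [0, 0, -10], "claw": -0.95},
    {"translation": [0, 0, 0], "turn": [0, 0, -10], "claw": -0.95}
  ]
}}

```text
clock: 23.02
tcp_pos: [516.2, -202.0, 103.5]
ee_rot: [-3.141, -0.0, 1.971]
ft_force: [-0.0, -1.1, -0.9]
gripper_width: 0.123
finger_force: 58.7
```

Force gone: the lugs seem past the rib starts. Lowering to follow the drop.

Call:
{"op": "apply_moves", "data": {
  "steps": [
    {"translation": [0, 0, 0.04], "turn": [0, 0, 0], "claw": -0.95},
    {"translation": [0, 0, 0.07], "turn": [0, 0, 0], "claw": -0.95},
    {"translation": [0, 0, 0.07], "turn": [0, 0, 0], "claw": -0.95}
  ]
}}

```text
clock: 23.4
tcp_pos: [516.5, -202.1, 100.9]
ee_rot: [-3.142, 0.0, 1.973]
ft_force: [-0.8, -2.1, -0.6]
gripper_width: 0.122
finger_force: 58.8
```

Free below the old contact height; on down to about 71 (TCP ~99).

Call:
{"op": "apply_moves", "data": {
  "steps": [
    {"translation": [0, 0, 0.03], "turn": [0, 0, 0], "claw": -0.95},
    {"translation": [0, 0, 0.06], "turn": [0, 0, 0], "claw": -0.95},
    {"translation": [0, 0, 0.06], "turn": [0, 0, 0], "claw": -0.95}
  ]
}}

```text
clock: 23.78
tcp_pos: [516.7, -202.1, 99.3]
ee_rot: [3.141, 0.001, 1.973]
ft_force: [-4.0, -1.2, 9.3]
gripper_width: 0.121
finger_force: 60.1
```

Call:
{"op": "apply_moves", "data": {
  "steps": [
    {"translation": [0, 0, 0.03], "turn": [0, 0, 0], "claw": -0.95},
    {"translation": [0, 0, 0.03], "turn": [0, 0, 0], "claw": -0.95}
  ]
}}

```text
clock: 24.02
tcp_pos: [516.8, -202.2, 99.0]
ee_rot: [3.141, 0.001, 1.973]
ft_force: [-5.8, 0.9, 19.5]
gripper_width: 0.123
finger_force: 61.6
```

Dropped to about 71 mm. Screwing clockwise, following down.

Call:
{"op": "apply_moves", "data": {
  "steps": [
    {"translation": [0, 0, 0], "turn": [0, 0, 8], "claw": -0.95},
    {"translation": [0, 0, 0.01], "turn": [0, 0, 16], "claw": -0.95},
    {"translation": [0, 0, 0.02], "turn": [0, 0, 24], "claw": -0.95},
    {"translation": [0, 0, 0.03], "turn": [0, 0, 30], "claw": -0.95},
    {"translation": [0, 0, 0.03], "turn": [0, 0, 30], "claw": -0.95}
  ]
}}

```text
clock: 24.65
tcp_pos: [517.0, -202.4, 97.5]
ee_rot: [3.14, 0.001, 1.448]
ft_force: [-4.9, -1.0, 14.7]
gripper_width: 0.121
finger_force: 61.2
```

```bash
python3 -c "
from h import *
s=bot.sense(); print(s['moment'].round(2),s['tcp_pos'].round(1),s['ft_force'].round(1),np.degrees(s['ee_rot']).round(1))"
```

```text
[-0.24  0.91 -0.5 ] [ 517.  -202.4   97.5] [-4.9 -1.  14.7] [179.9   0.   82.9]
```

Descending with the thread (97.5 after 30°). On.

Call:
{"op": "apply_moves", "data": {
  "steps": [
    {"translation": [0, 0, 0.01], "turn": [0, 0, 8], "claw": -0.95},
    {"translation": [0, 0, 0.02], "turn": [0, 0, 16], "claw": -0.95},
    {"translation": [0, 0, 0.03], "turn": [0, 0, 24], "claw": -0.95},
    {"translation": [0, 0, 0.04], "turn": [0, 0, 30], "claw": -0.95},
    {"translation": [0, 0, 0.04], "turn": [0, 0, 30], "claw": -0.95}
  ]
}}

```text
clock: 25.28
tcp_pos: [517.7, -202.4, 96.0]
ee_rot: [3.139, -0.001, 0.924]
ft_force: [-1.5, -1.2, 13.2]
gripper_width: 0.124
finger_force: 60.9
```

Call:
{"op": "apply_moves", "data": {
  "steps": [
    {"translation": [0, 0, 0.01], "turn": [0, 0, 7], "claw": -0.95},
    {"translation": [0, 0, 0.02], "turn": [0, 0, 14], "claw": -0.95},
    {"translation": [0, 0, 0.02], "turn": [0, 0, 20], "claw": -0.95},
    {"translation": [0, 0, 0.02], "turn": [0, 0, 20], "claw": -0.95}
  ]
}}

```text
clock: 25.78
tcp_pos: [518.1, -202.4, 95.1]
ee_rot: [3.139, -0.002, 0.575]
ft_force: [-0.4, -0.5, 10.2]
gripper_width: 0.122
finger_force: 60.5
```

```bash
python3 -c "
from h import *
s=bot.sense(); print(s['moment'].round(2),s['tcp_pos'].round(1),s['ft_force'].round(1),np.degrees(s['ee_rot']).round(1))"
```

```text
[-0.22  0.08 -0.32] [ 518.1 -202.4   95.1] [-0.4 -0.5 10.2] [ 1.798e+02 -1.000e-01  3.300e+01]
```

Call:
{"op": "apply_moves", "data": {
  "steps": [
    {"translation": [0, 0, 0.01], "turn": [0, 0, 5], "claw": -0.95},
    {"translation": [0, 0, 0.01], "turn": [0, 0, 10], "claw": -0.95},
    {"translation": [0, 0, 0.01], "turn": [0, 0, 10], "claw": -0.95}
  ]
}}

```text
clock: 26.15
tcp_pos: [518.0, -202.7, 94.9]
ee_rot: [3.139, -0.002, 0.401]
ft_force: [-0.3, -1.9, 12.5]
gripper_width: 0.126
finger_force: 60.7
```

```bash
python3 -c "
from h import *
s=bot.sense(); print(s['moment'].round(2),s['tcp_pos'].round(1),s['ft_force'].round(1),np.degrees(s['ee_rot']).round(1))"
```

```text
[-0.32  0.24 -0.1 ] [ 518.  -202.7   94.9] [-0.3 -1.9 12.5] [ 1.798e+02 -1.000e-01  2.300e+01]
```

Call:
{"op": "apply_moves", "data": {
  "steps": [
    {"translation": [0, 0, 0], "turn": [0, 0, 5], "claw": -0.95},
    {"translation": [0, 0, 0], "turn": [0, 0, 10], "claw": -0.95},
    {"translation": [0, 0, 0], "turn": [0, 0, 10], "claw": -0.95}
  ]
}}

```text
clock: 26.52
tcp_pos: [517.9, -202.7, 94.9]
ee_rot: [3.139, -0.003, 0.227]
ft_force: [-1.4, -2.5, 11.5]
gripper_width: 0.12
finger_force: 60.7
```

```bash
python3 -c "
from h import *
s=bot.sense(); print(s['moment'].round(2),s['tcp_pos'].round(1),s['ft_force'].round(1),np.degrees(s['ee_rot']).round(1))"
```

```text
[-0.41  0.34  0.01] [ 517.9 -202.7   94.9] [-1.4 -2.5 11.5] [179.9  -0.2  13. ]
```

Call:
{"op": "apply_moves", "data": {
  "steps": [
    {"translation": [0, 0, 0], "turn": [0, 0, 5], "claw": -0.95},
    {"translation": [0, 0, 0], "turn": [0, 0, 10], "claw": -0.95},
    {"translation": [0, 0, 0], "turn": [0, 0, 10], "claw": -0.95}
  ]
}}

```text
clock: 26.9
tcp_pos: [517.7, -203.0, 94.9]
ee_rot: [3.139, -0.003, 0.053]
ft_force: [-2.3, -3.8, 12.3]
gripper_width: 0.124
finger_force: 60.7
```

```bash
python3 -c "
from h import *
s=bot.sense(); print(s['moment'].round(2),s['tcp_pos'].round(1),s['ft_force'].round(1),np.degrees(s['ee_rot']).round(1))
out=[]
for n in('top','scene'):
    im=cv2.cvtColor(bot.capture(n),cv2.COLOR_RGB2BGR); u,v=proj(n,[516,-203,90]).astype(int); x0,y0=u-32,v-30
    out.append(cv2.convertScaleAbs(cv2.resize(im[y0:y0+60,x0:x0+64],None,fx=6,fy=6,interpolation=cv2.INTER_CUBIC),alpha=1.5))
cv2.imwrite('pics/home.png',np.hstack(out))"
```

```text
[-0.66  0.5  -0.01] [ 517.7 -203.    94.9] [-2.3 -3.8 12.3] [179.9  -0.2   3. ]
```

View pics/home.png

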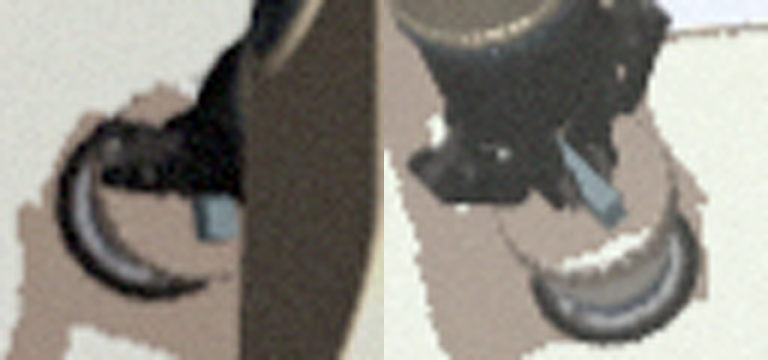

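The cap sits low and level and the wing turns with the gripper (wing tip at (605,215)), but no tightening torque yet; turning on a little with less push.

Call:
{"op": "apply_moves", "data": {
  "steps": [
    {"translation": [0, 0, -0.02], "turn": [0, 0, 5], "claw": -0.95},
    {"translation": [0, 0, -0.02], "turn": [0, 0, 10], "claw": -0.95},
    {"translation": [0, 0, -0.02], "turn": [0, 0, 10], "claw": -0.95}
  ]
}}

```text
clock: 27.38
tcp_pos: [517.2, -202.7, 94.9]
ee_rot: [3.14, -0.002, -0.122]
ft_force: [-2.1, -4.3, 6.1]
gripper_width: 0.12
finger_force: 59.8
```

```bash
cat > st.py <<'E'
from h import *
s=bot.sense(); print(s['moment'].round(2),s['tcp_pos'].round(1),s['ft_force'].round(1),np.degrees(s['ee_rot']).round(1))
E
python3 st.py
```

```text
[-0.66  0.29  0.11] [ 517.2 -202.7   94.9] [-2.1 -4.3  6.1] [ 1.799e+02 -1.000e-01 -7.000e+00]
```

Test engagement by a gentle upward pull.

Call:
{"op": "apply_moves", "data": {
  "steps": [
    {"translation": [0, 0, -0.03], "turn": [0, 0, 0], "claw": -0.95},
    {"translation": [0, 0, -0.06], "turn": [0, 0, 0], "claw": -0.95},
    {"translation": [0, 0, -0.06], "turn": [0, 0, 0], "claw": -0.95}
  ]
}}

```text
clock: 27.75
tcp_pos: [516.7, -202.5, 95.2]
ee_rot: [3.141, -0.001, -0.121]
ft_force: [4.8, -7.5, -16.6]
gripper_width: 0.122
finger_force: 59.1
```

```bash
python3 st.py
```

```text
[-1.17 -0.96  0.07] [ 516.7 -202.5   95.2] [  4.8  -7.5 -16.6] [180.   -0.   -6.9]
```

Call:
{"op": "apply_moves", "data": {
  "steps": [
    {"translation": [0, 0, 0.04], "turn": [0, 0, 5], "claw": -0.95},
    {"translation": [0, 0, 0.04], "turn": [0, 0, 10], "claw": -0.95},
    {"translation": [0, 0, 0.04], "turn": [0, 0, 15], "claw": -0.95},
    {"translation": [0, 0, 0.04], "turn": [0, 0, 15], "claw": -0.95}
  ]
}}

```text
clock: 28.25
tcp_pos: [517.0, -203.2, 94.9]
ee_rot: [3.139, -0.002, -0.381]
ft_force: [1.5, -8.9, -3.1]
gripper_width: 0.124
finger_force: 66.9
```

```bash
python3 st.py
```

```text
[-1.33 -0.13  1.06] [ 517.  -203.2   94.9] [ 1.5 -8.9 -3.1] [ 1.799e+02 -1.000e-01 -2.180e+01]
```

Torque has risen to 1.06 N m with the height steady at 94.9 (cap origin 66.9): home and tight. Releasing and backing off upward.

Call:
{"op": "apply_moves", "data": {
  "steps": [
    {"translation": [0, 0, 0], "turn": [0, 0, -1], "claw": -0.95},
    {"translation": [0, 0, 0], "turn": [0, 0, -1], "claw": 0},
    {"translation": [0, 0, 0], "turn": [0, 0, -1], "claw": 0},
    {"translation": [0, 0, 0], "turn": [0, 0, -1], "claw": 0},
    {"translation": [0, 0, 0], "turn": [0, 0, -1], "claw": 0}
  ]
}}

```text
clock: 28.88
tcp_pos: [516.4, -201.8, 95.0]
ee_rot: [-3.142, 0.0, -0.365]
ft_force: [-0.6, 0.6, 0.2]
gripper_width: 0.5
finger_force: 0.0
```

Call:
{"op": "apply_moves", "data": {
  "steps": [
    {"translation": [0, 0, -0.7], "turn": [0, 0, 0], "claw": 0},
    {"translation": [0, 0, -1.5], "turn": [0, 0, 0], "claw": 0},
    {"translation": [0, 0, -3], "turn": [0, 0, 0], "claw": 0},
    {"translation": [-1.5, -4, -4], "turn": [0, 0, 0], "claw": 0},
    {"translation": [-1.5, -5, -4], "turn": [0, 0, 0], "claw": 0}
  ]
}}

```text
clock: 29.5
tcp_pos: [523.2, -79.0, 241.3]
ee_rot: [-3.141, -0.002, -0.367]
ft_force: [1.0, -0.1, 0.1]
gripper_width: 0.495
finger_force: 0.0
```

Run:
```python
from h import *
print(bot.sense()["tcp_pos"].round(0)); out=[]
im=cv2.cvtColor(bot.capture("scene"),cv2.COLOR_RGB2BGR)
a=cv2.resize(im[240:300,185:265],(400,300),interpolation=cv2.INTER_CUBIC)
for r,z in((40,67),(40,89)):
    for t in np.radians(np.arange(0,360,20)):
        q=(proj("scene",[516+r*np.cos(t),-203+r*np.sin(t),z])-[185,240]+.5)*5-.5; cv2.circle(a,tuple(int(v) for v in q),1,(0,0,255),-1)
t=cv2.cvtColor(bot.capture("top"),cv2.COLOR_RGB2BGR)[150:350,250:516]
cv2.imwrite("pics/end.png",np.hstack([cv2.convertScaleAbs(a,alpha=1.3),cv2.resize(t,(399,300))]))
```

```text
[523. -79. 241.]
```

View pics/end.png

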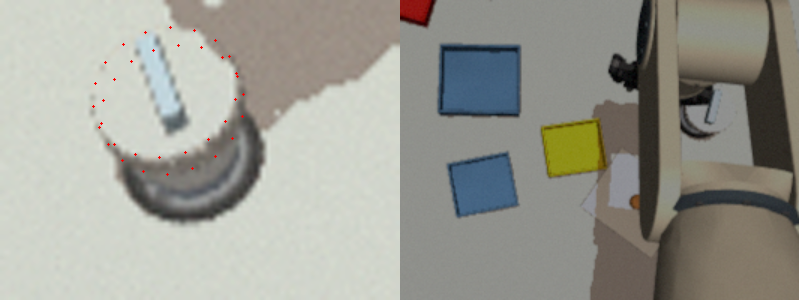

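The closed cap matches the home circles (67/89 mm) and sits level; the dish is empty and the lid lies flat, clear of everything. Handing in.

Call:
{"op": "apply_moves", "data": {
  "steps": [
    {"translation": [0, 0, 0], "turn": [0, 0, 0], "claw": 0},
    {"translation": [0, 0, 0], "turn": [0, 0, 0], "claw": 0}
  ]
}}

```text
clock: 29.85
tcp_pos: [522.8, -80.8, 239.5]
ee_rot: [3.141, 0.001, -0.366]
ft_force: [0.2, -0.2, -0.1]
gripper_width: 0.498
finger_force: 0.0
```

```bash
python3 -c "
from plant import bot
print(bot.sign_off())"
```

```text
the job is handed in; nothing more can be done
None
```

The job is handed in at about 30 s: the lid is flat on the shelf clear of the dish, the two aids that were there (aid2 and aid3) are in the jar, and the cap dropped onto its thread and is screwed home (origin about 67 mm up, torque risen to 1.06 N m); no verdict came back.

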